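# Check a planed block's corner with a try square

## Robot

A 6-joint arm with a two-finger parallel gripper is mounted at the origin on the work surface. World frame = base frame: x ahead of the robot, y to its left, z up, the work surface at z = 0. Lengths are in m, angles in rad, forces in N, time in s.
With the tool pointing down it reaches from about 0.325 to 0.925 m from the base axis. Payload 3.1 kg.
Tool frame: the origin (TCP) lies at the very end of the fingers, on their centre line; the grasp point (between the pads) lies 19 mm behind it; z points along the fingers, y is the line along which they close (so a half turn about z gives the same grasp; the last joint's range is limited). The gripper opens to 85 mm and grips with 20 to 120 N. Pads are 22 mm wide; open, the fingers measure 114 mm over their backs; the gripper's body (76 mm by 85 mm) begins 54 mm behind the grasp point. The pads swing forward as they close: fully open they stand 13 mm farther back than shut.
Start: joints at [1.094, 0.217, 1.613, -0, 1.311, -0.112], TCP at [0.223, 0.584, 0.231] pointing down, gripper open.
Joint ranges: [-2.75, 2.75], [-0.78, 2.1], [0.31, 2.55], [-1.13, 4.27], [0.13, 2.63], [-2.58, 2.58]. Speed limits (rad/s): [2.79, 2.79, 3.14, 3.14, 3.14, 3.14].

## Interface

Orientations are given as a 3x3 rotation matrix whose columns are the frame's x, y, z axes.
In Python, from station import env gives the robot as it stands. The module is installed in compiled form; this text tells all that it offers.
- The arm moves only by the shell command python3 -m jog 'ROWS' [FORCE]. ROWS is JSON, a list of rows, each an object of numbers: "hand": the gripper command: -1 is shut, 1 is fully open, values between are in proportion; "x", "y", "z": the shift along the tool's x, y, z scaled (see below); "roll": the turn about the tool's z scaled (see below). In form: [{"hand": .., "x": .., "y": .., "z": .., "roll": ..}, ...]. A call has 1 to 12 rows; each row is the pose to reach, as a shift and turn from the pose commanded when the call began, along the tool's axes at that moment; what a row does not reach only later rows make up. The controller multiplies each number of a shift by 20 cm and each number of a turn by 90 degrees. A row lasts 1/12 s, in which the tool goes at most 41.7 mm and 7.16 degrees, less where a joint would pass 70% of its speed; a pose out of reach is approached as far as the arm can. A call with a number of a shift or a turn outside -1 to 1 is refused whole. A call with a gripper value outside its range is refused whole. The fingers move at their own pace and stop on an object; FORCE is the grip in N (left out, the last holds). Time passes only in rows, so rows that repeat a pose let the fingers close. It gives the time, the measured TCP pose, the force, the opening and the grip force at its end, in the units of the state.
- env.get_obs(): the state, without advancing time (a new reading comes with each control period).
- env.read_camera(name): name is "scene" or "top"; returns (picture, depth): 400x640x3 uint8, red, green, blue; 400x640 float32, m along the optical axis (not along the pixel's ray), 0 where there is no reading.
- env.camera_model(name): a dict with "intrinsics" (3x3 intrinsics, pixels), "T" (4x4, takes a point from camera to world coordinates). Camera axes: x right, y down, z forward; pixel columns grow to the right and rows downward; lengths in m; the calibration is good to about 2 mm. A picture is of the moment at which its call begins. camera_model takes no time and is no camera call.
- env.finish_job(): hands the job in; it is judged then, once.
The state is a dict: "t": time; "qpos": joint angles; "joint_vel": joint speeds; "joint_torque": joint torques, N m; "ee_pos": TCP position; "orientation": TCP orientation; "contact_force": force on the tool from outside, world axes, zero at the start; "moment": the same for the moment, N m; "opening": opening from 0.0 (shut) to 1.0 (fully open); "grasp_force": force on a finger pad.
Only numpy, scipy, OpenCV 4.12 (cv2) and the standard library are available. Lean on these libraries where they do the work, as an engineer would, in place of code of your own. Each camera call takes 0.05 s, during which the arm holds its last target. There are 200 camera calls.

## Task

Take the try square out of its wooden rest and check the corner of the block in the vise: with the blade over the top and the stock against the block's near end (the end towards the rest), press it lightly home against both faces at once, flush along both arms with no gap, and hold it steadily so for a second and a half. Press gently, never with as much as 25 N, and let only the square touch the block and vise. Then stand the square back in the pocket of its rest as you found it, let go, and leave the other things on the bench alone.

Things in the scene. Friction and masses are not known exactly. Their poses are not given: they have to be found in the camera images.
- square: loose L-shaped try square, 0.15 kg, upright: dark hardwood stock 20 (x) x 36 (y) x 100 mm (z) on end, origin centre of its lower end; steel blade 4 mm thick (x), at z = 70 to 100 mm, runs along +y from y = 18 to 138 mm. Measuring edges: the stock's +y face and the blade's lower edge. Grasp from above across the 20 mm; it can pivot a little in the fingers. Centre of mass near y = 22 mm
- inner_corner (a point): on the square: where the stock's +y face meets the blade's lower edge, at (0, 18, 70) mm of the square; axes as the square's
- blade_end (a point): on the square: on the blade's lower edge, 10 mm short of its far end, at (0, 128, 70) mm of the square
- stock_foot (a point): on the square: on the stock's +y face, 5 mm above its lower end, at (0, 18, 5) mm of the square
- block: wooden block 45 (x) x 120 (y) x 125 mm (z) clamped immovably in the vise. Origin: middle of the top edge of its near end (towards the rest); it runs 120 mm along its +y and 125 mm down, so the end face is the plane y = 0, the top the plane z = 0. Exactly square, hard: a millimetre too far can exceed the force limit, so feel for both faces. The square drags on it when sliding (friction about 0.6)
- vise: blue steel bench vise, fixed; origin on the bench under the middle of the gap between the jaws; the jaws open along x, are 100 mm long in y, tops 140 mm above the bench, at least 70 mm below the block's top. Reaches x = -165 to 110 mm, 60 mm either side in y
- rest: fixed plywood rest: board 80 (x) x 200 (y) x 12 mm with an open pocket 30 (x) x 46 mm (y) inside, 8 mm walls up to 34 mm above the bench, its floor the board's top; origin on the bench under the pocket's centre. A post 30 x 30 mm, top 82 mm above the bench, at y = 90 to 120 mm, carries the blade. In place, the square stands in the pocket, axes as the rest's
- gouge: bystander: carving gouge, wooden handle and steel shaft, 270 mm long, lying on the bench
- offcut: bystander: wooden offcut 70 x 45 x 30 mm
- mug: bystander: steel cup, 72 mm across, 85 mm high
Not all that is in view belongs to the job. Of the things like the square, leave any that is orange; of the rest the larger one is meant. There is more than one size of the rest; the one meant has the size given above.

How it is judged:
By the outcome, as a careful person would: the job done as asked, in the order asked, and still so for the second after the job is handed in, with the robot touching nothing.
It also fails if it takes over 69 s, if anything falls off the work surface, if the arm or the gripper's body presses on something with over 40 N, if the wrist force passes 120 N, or if a joint passes its speed limit or range.

## Working session

There is one attempt and no reset: what is moved stays moved. The work goes in short steps, Python scripts to look and compute and a shell command to move; the robot and the scene stay as the last step left them, time stands still between calls to the robot, and variables do not carry over. Pictures are saved under pics/ and viewed, at most 10 in all, crops included, and the job is handed in when it is done.

```bash
mkdir -p pics; cat > h.py <<'E'
from station import env
import numpy as np, cv2
def grab(n):
    im,d=env.read_camera(n); m=env.camera_model(n); np.savez(f'{n}.npz',im=im,d=d,K=m['intrinsics'],T=m['T']); return im,d
def load(n):
    z=np.load(f'{n}.npz'); return z['im'],z['d'],z['K'],z['T']
def world(n):
    im,d,K,T=load(n); v,u=np.mgrid[:400,:640]
    P=np.stack([(u-K[0,2])/K[0,0]*d,(v-K[1,2])/K[1,1]*d,d],-1)
    W=P@T[:3,:3].T+T[:3,3]; W[d<=0]=np.nan; return im,W
def proj(n,p):
    im,d,K,T=load(n); q=(np.atleast_2d(p)-T[:3,3])@T[:3,:3]; q=q@K.T; return q[:,:2]/q[:,2:]
E
python3 - <<'E'
from h import *
for n in('scene','top'):
    im,d=grab(n); cv2.imwrite(f'pics/{n}0.png',im[:,:,::-1]); m=env.camera_model(n); print(m['T'].round(3).tolist(),m['intrinsics'].round(1).tolist())
o=env.get_obs();print(o)
E
```

```text
[[-0.375, 0.771, -0.514, 1.117], [0.927, 0.311, -0.21, 0.189], [-0.002, -0.555, -0.832, 1.08], [0.0, 0.0, 0.0, 1.0]] [[368.6, 0.0, 320.7], [0.0, 368.6, 203.8], [0.0, 0.0, 1.0]]
[[-0.024, -0.997, 0.074, 0.44], [-1.0, 0.024, 0.003, -0.033], [-0.005, -0.074, -0.997, 1.463], [0.0, 0.0, 0.0, 1.0]] [[488.9, 0.0, 320.9], [0.0, 488.9, 189.7], [0.0, 0.0, 1.0]]
{'t': 0.1, 'qpos': array([ 1.09379207e+00,  2.17723872e-01,  1.61479840e+00,  7.10215770e-06,
        1.31132486e+00, -1.12197525e-01]), 'joint_vel': array([-0.00087427, -0.00141452, -0.00235423, -0.00197881,  0.00267052,
       -0.0013993 ]), 'joint_torque': array([-1.99129092e-03, -3.98077190e+01, -3.04970491e+01, -2.02538772e-04,
        4.15534290e-03, -1.05154140e-05]), 'ee_pos': array([0.22260831, 0.58320625, 0.23005795]), 'orientation': array([[-9.34191941e-01,  3.56769299e-01, -1.04117201e-03],
       [ 3.56770724e-01,  9.34189837e-01, -1.99966511e-03],
       [ 2.59233193e-04, -2.23953072e-03, -9.99997459e-01]]), 'contact_force': array([ 0.32766414, -0.1478675 ,  0.10562644]), 'moment': array([0.02324775, 0.05358633, 0.04088912]), 'grasp_force': 0.0, 'opening': 1.0023812304286945}
```

View pics/scene0.png

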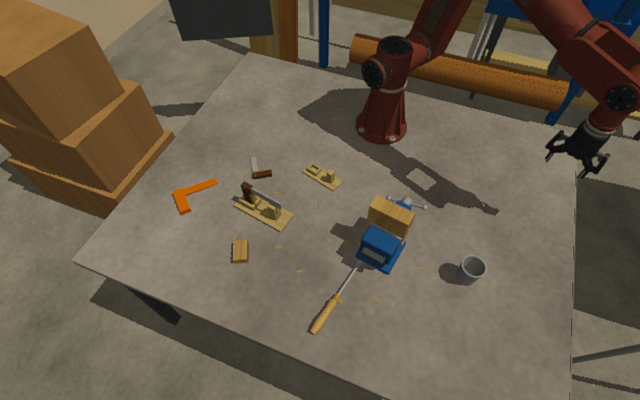

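View pics/top0.png

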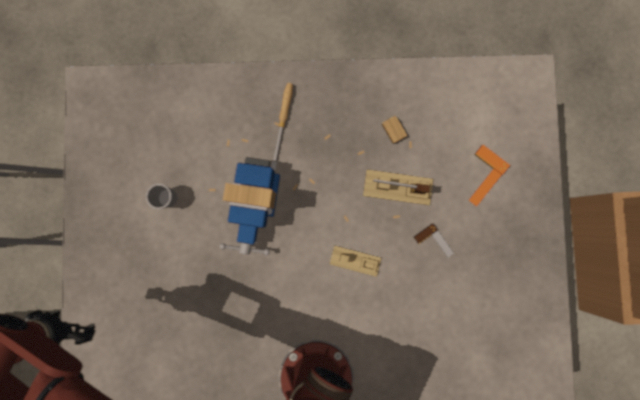

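The scene view shows:
- the dark-stock square in the large rest at about (262,205)
- a small dark square lying at (260,168)
- an orange one at (192,195)
- rests at (265,208), large, and (322,176), small
- the block at (391,215) in the blue vise
- the gouge at (335,300), offcut at (240,250) and mug at (472,268)

In the top view:
- squares at (400,187), (433,238) and (490,175, orange)
- rests at (398,187) and (356,261)
- the block at (249,195)

The square at top (400,187), in the larger rest, fits: it isn't orange and it is the larger of the two dark ones. I'll confirm this with a crop.

```bash
python3 - <<'E'
from h import *
im,_,_,_=load('top'); im2,_,_,_=load('scene')
a=cv2.resize(im[150:275,215:460],None,fx=3.2,fy=3.2,interpolation=cv2.INTER_CUBIC)[:,:784]
b=cv2.resize(im2[155:270,225:425],None,fx=3.2,fy=3.2,interpolation=cv2.INTER_CUBIC)
c=np.zeros((600,784,3),np.uint8); 
c=cv2.resize(im[150:240,215:460],(784,288),interpolation=cv2.INTER_CUBIC)
b=cv2.resize(im2[165:265,225:425],(616,308),interpolation=cv2.INTER_CUBIC); b=np.pad(b,((0,0),(0,168),(0,0)))
cv2.imwrite('pics/crop1.png',np.vstack([c,b])[:,:,::-1])
im,W=world('top'); 
def st(n,m):
    p=W[m]; print(n,m.sum(),p.mean(0).round(4),'z',np.percentile(p[:,2],[5,50,95]).round(4))
    if m.sum()>5:
        r=cv2.minAreaRect(p[:,:2].astype(np.float32)*1000); print('   rect',np.round(r[0],1),np.round(r[1],1),round(r[2],1))
v,u=np.mgrid[:400,:640]
z=W[...,2]
R=(u>340)&(u<445)&(v>160)&(v<215)
st('board',R&(z>.007)&(z<.02)); st('pocketwalls',R&(z>.028)&(z<.045)); st('post80',R&(z>.07)&(z<.09)); st('sq',R&(z>.1))
B=(u>215)&(u<290)&(v>150)&(v<230)
st('block',B&(z>.19)); st('jaws',B&(z>.12)&(z<.16))
hh=np.histogram(z[B],bins=np.arange(0,.3,.01)); print(hh[0]); hh=np.histogram(z[R],bins=np.arange(-.01,.14,.005)); print(hh[0])
print('table',np.nanmedian(z[300:340,420:500]))
E
```

```text
board 1187 [ 0.5514 -0.2467  0.012 ] z [0.0078 0.0119 0.0171]
   rect [ 550.6 -240.5] [303.8 158.5] 88.5
pocketwalls 159 [ 0.5411 -0.2981  0.0339] z [0.0293 0.0335 0.0392]
   rect [ 550.9 -266.4] [150.5  46.3] 79.4
post80 124 [ 0.555  -0.2221  0.082 ] z [0.0738 0.0827 0.0881]
   rect [ 552. -250.] [154.9  29.9] 79.9
sq 183 [ 0.5472 -0.2752  0.1112] z [0.1055 0.1114 0.116 ]
   rect [ 552.9 -251.1] [156.   20.2] 78.6
block 856 [0.5251 0.1608 0.2144] z [0.2096 0.2148 0.2189]
   rect [525.5 162.1] [121.2  45.3] 80.2
jaws 1615 [0.531  0.1641 0.139 ] z [0.1335 0.1391 0.1443]
   rect [530.2 159.3] [117.3 167.1] 80.2
[1237  176   43    1    1    2    2   14   59   60  134   83   25  966
  612   12    9   15    6   16   36  791   13    0    0    0    0    0
    0]
[ 233 1784 1610  522  703  186   16   32   81   54    5    7    5    6
    8    3   10   24   55   35   15   12    7   48  106   22    0    0
    0    0]
table -1.5751774409267227e-05
```

View pics/crop1.png

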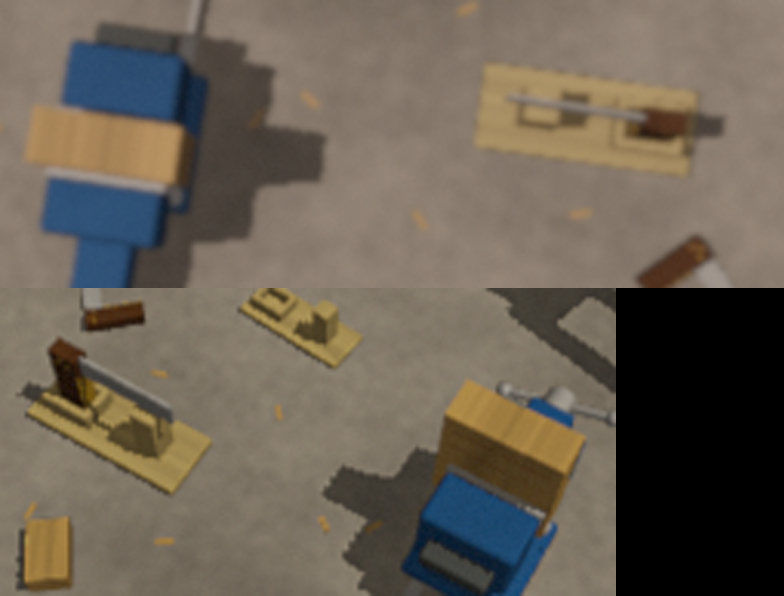

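The crop shows the dark-stock square upright in the larger rest: stock at crop (662,123), blade running left to (510,98) over the post. The small square lying loose and the small rest are clearly different sizes, so this is the pair meant. The block's near end is the right end, at crop (188,155).

```bash
python3 - <<'E'
from h import *
from scipy.optimize import minimize
def sd(p,c,h): # signed dist to box
    q=np.abs(p-c)-h; return np.linalg.norm(np.maximum(q,0),axis=1)+np.minimum(q.max(1),0)
def fit(P,boxes,x0):
    def f(x):
        c,s=np.cos(x[2]),np.sin(x[2]); R=np.array([[c,-s],[s,c]])
        L=(P-x[:2])@R
        d=np.min([sd(L,np.array(b[0]),np.array(b[1])) for b in boxes],0)
        return np.sum(np.maximum(d,0)**2) 
    # symmetric slack handled by shrinking: use mean over feasible set
    r=minimize(f,x0,method='Nelder-Mead',options=dict(xatol=1e-3,fatol=1e-6,maxiter=4000)); return r.x,r.fun
for n in('top','scene'):
    im,W=world(n); x,y,z=W[...,0],W[...,1],W[...,2]
    N=(abs(x-.552)<.08)&(abs(y+.25)<.13)
    m=N&(z>.1)&(z<.125); P=W[m]*1000
    for sh in (0,1):
        b=[((0,0),(10-sh,18-sh)),((0,78-sh),(2,60))]
        r,e=fit(P[:,:2],b,[540,-313,np.deg2rad(-10)]); print(n,'square',r[:2].round(1),np.rad2deg(r[2]).round(2),e/len(P),'z',np.median(P[:,2]).round(1))
    bl=P[P[:,1]>-285]; c=bl.mean(0); d=np.linalg.svd(bl[:,:2]-c[:2])[2][0]; print('  blade line',c.round(1),np.rad2deg(np.arctan(d[1]/d[0])).round(2), bl[:,1].max().round(1), 'stock mean',P[P[:,1]<-297].mean(0).round(1),P[:,1].min().round(1))
    m=(abs(x-.525)<.09)&(abs(y-.16)<.1)&(z>.2)&(z<.23); B=W[m]*1000; r=cv2.minAreaRect(B[:,:2].astype(np.float32)); print(n,'block',np.round(r,2) if 0 else r, 'z',np.median(B[:,2]))
    A=np.c_[B[:,:2]-B[:,:2].mean(0),np.ones(len(B))]; print('  plane',np.linalg.lstsq(A,B[:,2],rcond=None)[0].round(4))
    m=N&(z>.008)&(z<.016)&(abs(x-.552)<.065); Q=W[m]*1000; m=N&(z>.006)
    k=cv2.morphologyEx((m).astype(np.uint8),cv2.MORPH_OPEN,np.ones((3,3))); ncc,lab,stt,_=cv2.connectedComponentsWithStats(k); j=1+np.argmax(stt[1:,4]); Q=W[(lab==j)&(z<.016)]*1000
    print(n,'rest board',cv2.minAreaRect(Q[:,:2].astype(np.float32)))
    m=N&(z>.075)&(z<.09); 
E
```

```text
top square [ 541.1 -309.5] -10.48 0.006016019320419458 z 111.4
top square [ 541.1 -309.1] -10.54 0.0731768248364608 z 111.4
  blade line [ 555.5 -230.1  111. ] 79.5 -173.9 stock mean [ 540.7 -311.9  111.7] -328.9
top block ((525.695556640625, 162.04522705078125), (121.11163330078125, 45.113929748535156), 80.12483215332031) z 214.81864609352863
  plane [-6.600000e-03  3.800000e-03  2.147339e+02]
top rest board ((551.7244873046875, -255.77789306640625), (200.52462768554688, 79.96234130859375), 80.67078399658203)
scene square [ 541.4 -309.3] -9.96 0.20925223135362542 z 110.5
scene square [ 541.5 -309.9] -9.86 0.33788023668067924 z 110.5
  blade line [ 556.  -229.4  108.7] 79.75 -174.3 stock mean [ 542.7 -312.7  110.6] -328.8
scene block ((525.0226440429688, 160.7639923095703), (120.63761138916016, 48.20083236694336), 80.28069305419922) z 215.43420242831058
  plane [-1.14700e-01  1.93000e-02  2.14292e+02]
scene rest board ((551.86572265625, -256.4118957519531), (200.4091796875, 81.20804595947266), 81.16329193115234)
```

The square stands at about (541, -310), yaw -10.2°. The block's near top edge is at about (515, 103, 215) mm, yaw -9.9°. I'll move above the stock now.

```bash

python3 -m jog '[{"hand":1,"x":0,"y":0,"z":-0.4,"roll":0},{"hand":1,"x":0,"y":0,"z":-0.4,"roll":0},{"hand":1,"x":-0.77,"y":-0.907,"z":-0.4,"roll":0},{"hand":1,"x":-0.77,"y":-0.907,"z":-0.4,"roll":0},{"hand":1,"x":-0.77,"y":-0.907,"z":-0.4,"roll":0},{"hand":1,"x":-0.77,"y":-0.907,"z":-0.4,"roll":0},{"hand":1,"x":-0.77,"y":-0.907,"z":-0.4,"roll":0},{"hand":1,"x":-0.77,"y":-0.907,"z":-0.4,"roll":0},{"hand":1,"x":-0.77,"y":-0.907,"z":-0.4,"roll":0}]' 40
python3 -m jog '[{"hand":1,"x":-0.77,"y":-0.907,"z":0,"roll":0},{"hand":1,"x":-0.77,"y":-0.907,"z":0,"roll":0},{"hand":1,"x":-0.77,"y":-0.907,"z":0,"roll":0},{"hand":1,"x":-0.77,"y":-0.907,"z":0,"roll":0},{"hand":1,"x":-0.77,"y":-0.907,"z":0,"roll":0},{"hand":1,"x":-0.77,"y":-0.907,"z":0,"roll":0},{"hand":1,"x":-0.77,"y":-0.907,"z":0,"roll":0}]'
python3 -m jog '[{"hand":1,"x":-0.77,"y":-0.907,"z":0,"roll":0},{"hand":1,"x":-0.77,"y":-0.907,"z":0,"roll":0},{"hand":1,"x":-0.77,"y":-0.907,"z":0,"roll":0},{"hand":1,"x":-0.77,"y":-0.907,"z":0,"roll":0},{"hand":1,"x":-0.77,"y":-0.907,"z":0,"roll":0},{"hand":1,"x":-0.77,"y":-0.907,"z":0,"roll":0},{"hand":1,"x":-0.77,"y":-0.907,"z":0,"roll":0}]'
python3 -m jog '[{"hand":1,"x":-0.77,"y":-0.907,"z":0,"roll":0.881},{"hand":1,"x":-0.77,"y":-0.907,"z":0,"roll":0.881},{"hand":1,"x":-0.77,"y":-0.907,"z":0,"roll":0.881},{"hand":1,"x":-0.77,"y":-0.907,"z":0,"roll":0.881},{"hand":1,"x":-0.77,"y":-0.907,"z":0,"roll":0.881},{"hand":1,"x":-0.77,"y":-0.907,"z":0,"roll":0.881},{"hand":1,"x":-0.77,"y":-0.907,"z":0,"roll":0.881},{"hand":1,"x":-0.77,"y":-0.907,"z":0,"roll":0.881},{"hand":1,"x":-0.77,"y":-0.907,"z":0,"roll":0.881},{"hand":1,"x":-0.77,"y":-0.907,"z":0,"roll":0.881},{"hand":1,"x":-0.77,"y":-0.907,"z":0,"roll":0.881},{"hand":1,"x":-0.77,"y":-0.907,"z":0,"roll":0.881}]'
cat > s.py <<'E'
from h import *
o=env.get_obs(); R=o['orientation']; print('t',round(o['t'],2),'p',(o['ee_pos']*1000).round(1),'yaw_y',np.rad2deg(np.arctan2(R[1,1],R[0,1])).round(2),'zaxis',R[:,2].round(4),'F',o['contact_force'].round(2),'M',o['moment'].round(3),'op',round(o['opening'],3),'g',round(o['grasp_force'],1))
def to(t,yaw=None):  # mm world target -> units
    d=R.T@(np.array(t)-o['ee_pos']*1000)/200; r=0 if yaw is None else (np.rad2deg(np.arctan2(R[1,1],R[0,1]))-yaw)/90
    print('rows',d.round(4),'roll',np.round(r,4))
E
python3 -c "
from s import *
to([540.5,-313.8,231],-10.2); to([540.5,-313.8,55],-10.2)"
```

```text
t: 0.85
ee_pos: [0.3032, 0.3551, 0.3108]
orientation: [[-0.932, 0.361, 0.001], [0.361, 0.932, -0.003], [-0.002, -0.003, -1.0]]
contact_force: [0.7, 1.4, 0.0]
opening: 1.004
grasp_force: 0.0
t: 1.43
ee_pos: [0.3827, 0.1313, 0.3111]
orientation: [[-0.932, 0.363, 0.001], [0.363, 0.932, -0.002], [-0.002, -0.002, -1.0]]
contact_force: [1.0, 0.5, -0.8]
opening: 1.003
grasp_force: 0.0
t: 2.02
ee_pos: [0.462, -0.0928, 0.3108]
orientation: [[-0.933, 0.361, 0.0], [0.361, 0.933, -0.002], [-0.001, -0.001, -1.0]]
contact_force: [-0.6, 0.0, 0.5]
opening: 1.003
grasp_force: 0.0
t: 3.02
ee_pos: [0.5405, -0.3117, 0.3106]
orientation: [[0.178, 0.984, -0.0], [0.984, -0.178, 0.002], [0.002, -0.001, -1.0]]
contact_force: [-0.5, 0.5, 0.1]
opening: 0.999
grasp_force: 0.0
t 3.02 p [ 540.5 -311.7  310.6] yaw_y -10.24 zaxis [-5.0e-04  1.7e-03 -1.0e+00] F [-0.47  0.45  0.1 ] M [0.01  0.018 0.006] op 0.999 g 0.0
rows [-0.0109  0.0019  0.398 ] roll -0.0005
rows [-0.0123  0.0026  1.278 ] roll -0.0005
```

```bash

python3 -m jog '[{"hand":1,"x":-0.011,"y":0.002,"z":0.2,"roll":0},{"hand":1,"x":-0.011,"y":0.002,"z":0.4,"roll":0},{"hand":1,"x":-0.011,"y":0.002,"z":0.6,"roll":0},{"hand":1,"x":-0.011,"y":0.002,"z":0.8,"roll":0},{"hand":1,"x":-0.011,"y":0.002,"z":0.9,"roll":0},{"hand":1,"x":-0.011,"y":0.002,"z":1,"roll":0},{"hand":1,"x":-0.011,"y":0.002,"z":1,"roll":0}]'
python3 -m jog '[{"hand":1,"x":0,"y":0,"z":0.1,"roll":0},{"hand":1,"x":0,"y":0,"z":0.2,"roll":0},{"hand":1,"x":0,"y":0,"z":0.278,"roll":0},{"hand":1,"x":0,"y":0,"z":0.278,"roll":0},{"hand":1,"x":0,"y":0,"z":0.278,"roll":0}]'
python3 -c "
from s import *"
python3 -m jog '[{"hand":-1,"x":0,"y":0,"z":0,"roll":0},{"hand":-1,"x":0,"y":0,"z":0,"roll":0},{"hand":-1,"x":0,"y":0,"z":0,"roll":0},{"hand":-1,"x":0,"y":0,"z":0,"roll":0},{"hand":-1,"x":0,"y":0,"z":0,"roll":0},{"hand":-1,"x":0,"y":0,"z":0,"roll":0},{"hand":-1,"x":0,"y":0,"z":0,"roll":0},{"hand":-1,"x":0,"y":0,"z":0,"roll":0},{"hand":-1,"x":0,"y":0,"z":0,"roll":0},{"hand":-1,"x":0,"y":0,"z":0,"roll":0}]' 40
python3 -c "
from s import *"
```

```text
t: 3.6
ee_pos: [0.5366, -0.3119, 0.105]
orientation: [[0.173, 0.985, -0.009], [0.985, -0.173, 0.007], [0.006, -0.01, -1.0]]
contact_force: [-1.2, 1.3, -0.4]
opening: 1.002
grasp_force: 0.0
t: 4.02
ee_pos: [0.5399, -0.3151, 0.0559]
orientation: [[0.175, 0.985, -0.001], [0.985, -0.175, 0.001], [0.001, -0.001, -1.0]]
contact_force: [0.3, 0.3, 0.9]
opening: 1.003
grasp_force: 0.0
t 4.02 p [ 539.9 -315.1   55.9] yaw_y -10.08 zaxis [-6.e-04  8.e-04 -1.e+00] F [0.26 0.27 0.86] M [0.014 0.015 0.071] op 1.003 g 0.0
t: 4.85
ee_pos: [0.54, -0.3164, 0.0565]
orientation: [[0.177, 0.984, 0.001], [0.984, -0.177, -0.001], [-0.001, 0.001, -1.0]]
contact_force: [-0.0, 0.4, 4.3]
opening: 0.236
grasp_force: 39.8
t 4.85 p [ 540.  -316.4   56.5] yaw_y -10.19 zaxis [ 9.e-04 -8.e-04 -1.e+00] F [-0.04  0.36  4.33] M [-0.023  0.106  0.02 ] op 0.236 g 39.8
```

```bash

python3 -m jog '[{"hand":-1,"x":0,"y":0,"z":-0.02,"roll":0},{"hand":-1,"x":0,"y":0,"z":-0.06,"roll":0},{"hand":-1,"x":0,"y":0,"z":-0.12,"roll":0},{"hand":-1,"x":0,"y":0,"z":-0.2,"roll":0},{"hand":-1,"x":0,"y":0,"z":-0.3,"roll":0},{"hand":-1,"x":0,"y":0,"z":-0.4,"roll":0},{"hand":-1,"x":0,"y":0,"z":-0.5,"roll":0},{"hand":-1,"x":0,"y":0,"z":-0.6,"roll":0},{"hand":-1,"x":0,"y":0,"z":-0.7,"roll":0},{"hand":-1,"x":0,"y":0,"z":-0.78,"roll":0},{"hand":-1,"x":0,"y":0,"z":-0.825,"roll":0},{"hand":-1,"x":0,"y":0,"z":-0.825,"roll":0}]'
python3 -m jog '[{"hand":-1,"x":0.03,"y":0,"z":0,"roll":0},{"hand":-1,"x":0.1,"y":-0.02,"z":0,"roll":0},{"hand":-1,"x":0.2,"y":-0.05,"z":0,"roll":0},{"hand":-1,"x":0.3,"y":-0.08,"z":0,"roll":0},{"hand":-1,"x":0.4,"y":-0.11,"z":0,"roll":0},{"hand":-1,"x":0.5,"y":-0.14,"z":0,"roll":0},{"hand":-1,"x":0.6,"y":-0.17,"z":0,"roll":0},{"hand":-1,"x":0.7,"y":-0.2,"z":0,"roll":0},{"hand":-1,"x":0.8,"y":-0.22,"z":0,"roll":0},{"hand":-1,"x":0.88,"y":-0.24,"z":0,"roll":0},{"hand":-1,"x":0.92,"y":-0.245,"z":0,"roll":0},{"hand":-1,"x":0.92,"y":-0.245,"z":0,"roll":0}]'
python3 -m jog '[{"hand":-1,"x":0.03,"y":0,"z":0,"roll":0},{"hand":-1,"x":0.1,"y":-0.02,"z":0,"roll":0},{"hand":-1,"x":0.2,"y":-0.05,"z":0,"roll":0},{"hand":-1,"x":0.3,"y":-0.08,"z":0,"roll":0},{"hand":-1,"x":0.4,"y":-0.11,"z":0,"roll":0},{"hand":-1,"x":0.5,"y":-0.14,"z":0,"roll":0},{"hand":-1,"x":0.6,"y":-0.17,"z":0,"roll":0},{"hand":-1,"x":0.7,"y":-0.2,"z":0,"roll":0},{"hand":-1,"x":0.8,"y":-0.22,"z":0,"roll":-0.004},{"hand":-1,"x":0.88,"y":-0.24,"z":0,"roll":-0.004},{"hand":-1,"x":0.92,"y":-0.245,"z":0,"roll":-0.004},{"hand":-1,"x":0.92,"y":-0.245,"z":0,"roll":-0.004}]' 
python3 - <<'E'
from s import *
a,_=grab('top'); b,_=grab('scene')
a=cv2.resize(a[140:240,200:340],(560,400),interpolation=cv2.INTER_CUBIC)[:280]
b=cv2.resize(b[130:280,320:460],(560,600),interpolation=cv2.INTER_CUBIC)[:320]
cv2.imwrite('pics/hold1.png',np.vstack([a,b])[:,:,::-1])
im,W=world('top'); x,y,z=W[...,0],W[...,1],W[...,2]
for lo,hi,n in((.232,.285,'sq'),(.205,.222,'blk')):
    m=(abs(x-.52)<.09)&(abs(y-.13)<.14)&(z>lo)&(z<hi); p=W[m]*1000; print(n,len(p),p.mean(0).round(1),cv2.minAreaRect(p[:,:2].astype(np.float32)))
im,W=world('scene'); x,y,z=W[...,0],W[...,1],W[...,2]
p0=np.array([515.3,102.6]); d=np.array([.171,.985]); n=np.array([.985,-.171])
L=W*1000; s=(L[...,:2]-p0)@d; q=(L[...,:2]-p0)@n
m=(abs(q)<8)&(s>5)&(s<115)&(z>.232)&(z<.285)
print('blade pts',m.sum()); 
if m.sum()>10: print(np.polyfit(s[m],L[...,2][m],1).round(4), np.percentile(L[...,2][m],[2,98]).round(1),'q',np.polyfit(s[m],q[m],1).round(3), s[m].max())
E
```

```text
t: 5.85
ee_pos: [0.5409, -0.3169, 0.2244]
orientation: [[0.177, 0.984, 0.005], [0.984, -0.177, -0.003], [-0.003, 0.005, -1.0]]
contact_force: [0.1, -0.8, -1.4]
opening: 0.228
grasp_force: 39.2
t: 6.85
ee_pos: [0.5226, -0.1235, 0.2191]
orientation: [[0.174, 0.985, -0.003], [0.985, -0.174, 0.002], [0.001, -0.003, -1.0]]
contact_force: [0.0, -0.4, -1.3]
opening: 0.234
grasp_force: 39.2
t: 7.85
ee_pos: [0.5081, 0.065, 0.2206]
orientation: [[0.169, 0.986, -0.0], [0.986, -0.169, 0.001], [0.0, -0.0, -1.0]]
contact_force: [0.3, -1.2, -1.2]
opening: 0.235
grasp_force: 39.2
t 7.85 p [508.1  65.  220.6] yaw_y -9.74 zaxis [-2.e-04  5.e-04 -1.e+00] F [ 0.29 -1.25 -1.16] M [-0.049  0.002  0.008] op 0.235 g 39.2
sq 36 [518.1 165.6 273.7] ((501.7237854003906, 131.04501342773438), (160.43626403808594, 11.874693870544434), 64.53173065185547)
blk 231 [531.3 202.8 214.9] ((532.4237670898438, 200.85678100585938), (42.648231506347656, 45.06344985961914), 80.25760650634766)
blade pts 285
[-1.00000e-02  2.65019e+02] [247.3 278.8] q [-0.005  0.621] 103.974255678031
```

View pics/hold1.png

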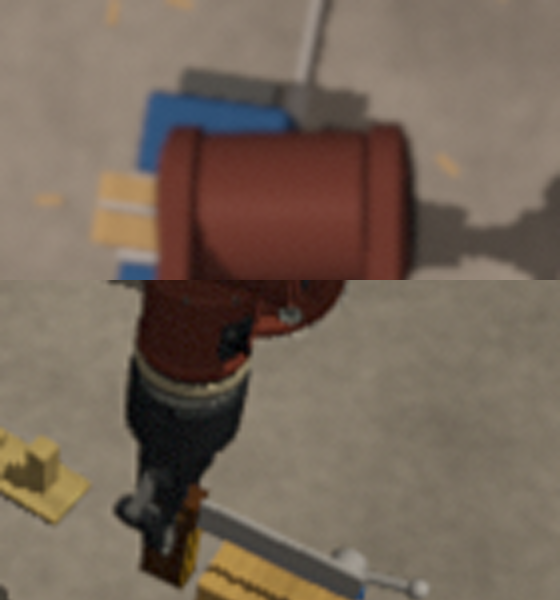

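The wrist hides the square from above. In the scene half, the stock is at (175,530) in the fingers, with the blade level above the block top from (200,515) to (360,585). The depth fit puts the blade 0.6 mm off the block's midline. Next I'll lower it and feel for the end face.

```bash

python3 -m jog '[{"hand":-1,"x":0,"y":0,"z":0.03,"roll":0},{"hand":-1,"x":0,"y":0,"z":0.06,"roll":0},{"hand":-1,"x":0,"y":0,"z":0.09,"roll":0},{"hand":-1,"x":0,"y":0,"z":0.11,"roll":0},{"hand":-1,"x":0.01,"y":0,"z":0.12,"roll":0},{"hand":-1,"x":0.02,"y":0,"z":0.12,"roll":0},{"hand":-1,"x":0.03,"y":0,"z":0.12,"roll":0},{"hand":-1,"x":0.04,"y":0,"z":0.12,"roll":0},{"hand":-1,"x":0.05,"y":0,"z":0.12,"roll":0},{"hand":-1,"x":0.05,"y":0,"z":0.12,"roll":0},{"hand":-1,"x":0.05,"y":0,"z":0.12,"roll":0},{"hand":-1,"x":0.05,"y":0,"z":0.12,"roll":0}]'
cat >> s.py <<'E'
d=np.array([.171,.985]); print('along',((o['ee_pos'][:2]*1000-[511.1,78.4])@d).round(2),'Fa',(o['contact_force'][:2]@d).round(2),'Fz',o['contact_force'][2].round(2))
E
python3 -c "from s import *"
```

```text
t: 8.95
ee_pos: [0.51, 0.0735, 0.1969]
orientation: [[0.171, 0.985, 0.0], [0.985, -0.171, -0.0], [-0.0, 0.0, -1.0]]
contact_force: [0.2, -0.8, -0.8]
opening: 0.231
grasp_force: 39.2
t 8.95 p [510.   73.5 196.9] yaw_y -9.82 zaxis [ 4.e-04 -1.e-04 -1.e+00] F [ 0.22 -0.8  -0.83] M [-0.023  0.016 -0.036] op 0.231 g 39.2
along -5.03 Fa -0.75 Fz -0.83
```

```bash

python3 -m jog '[{"hand":-1,"x":0.0025,"y":0,"z":0,"roll":0},{"hand":-1,"x":0.005,"y":0,"z":0,"roll":0},{"hand":-1,"x":0.005,"y":0,"z":0,"roll":0},{"hand":-1,"x":0.005,"y":0,"z":0,"roll":0}]' >/dev/null
python3 -c "from s import *"
```

```text
t 9.28 p [510.1  74.4 196.7] yaw_y -9.83 zaxis [-0.  0. -1.] F [ 0.46 -1.2  -1.19] M [-0.01   0.022 -0.023] op 0.23 g 39.2
along -4.12 Fa -1.1 Fz -1.19
```

```bash

python3 -m jog '[{"hand":-1,"x":0.0025,"y":0,"z":0,"roll":0},{"hand":-1,"x":0.005,"y":0,"z":0,"roll":0},{"hand":-1,"x":0.005,"y":0,"z":0,"roll":0},{"hand":-1,"x":0.005,"y":0,"z":0,"roll":0}]' >/dev/null
python3 -c "from s import *"
```

```text
t 9.62 p [510.3  75.4 196.7] yaw_y -9.83 zaxis [-0. -0. -1.] F [-0.41 -0.35 -0.68] M [ 0.004  0.    -0.018] op 0.233 g 39.2
along -3.08 Fa -0.41 Fz -0.68
```

```bash
cat > chk.py <<'E'
from s import *
import sys
sys.exit(abs(o['contact_force'][:2]@d)>3.5 or o['contact_force'][2]>2.5)
E
python3 -m jog '[{"hand":-1,"x":0.0025,"y":0,"z":0,"roll":0},{"hand":-1,"x":0.005,"y":0,"z":0,"roll":0},{"hand":-1,"x":0.005,"y":0,"z":0,"roll":0}]' >/dev/null
python3 chk.py || exit
python3 -m jog '[{"hand":-1,"x":0.0025,"y":0,"z":0,"roll":0},{"hand":-1,"x":0.0025,"y":0,"z":0,"roll":0},{"hand":-1,"x":0.0025,"y":0,"z":0,"roll":0}]' >/dev/null
python3 chk.py || exit
python3 -m jog '[{"hand":-1,"x":0.0025,"y":0,"z":0,"roll":0},{"hand":-1,"x":0.0025,"y":0,"z":0,"roll":0},{"hand":-1,"x":0.0025,"y":0,"z":0,"roll":0}]' >/dev/null
python3 chk.py || exit
python3 -m jog '[{"hand":-1,"x":0.0025,"y":0,"z":0,"roll":0},{"hand":-1,"x":0.0025,"y":0,"z":0,"roll":0},{"hand":-1,"x":0.0025,"y":0,"z":0,"roll":0}]' >/dev/null
python3 chk.py || exit
python3 -m jog '[{"hand":-1,"x":0.0025,"y":0,"z":0,"roll":0},{"hand":-1,"x":0.0025,"y":0,"z":0,"roll":0},{"hand":-1,"x":0.0025,"y":0,"z":0,"roll":0}]' >/dev/null
python3 chk.py || exit
python3 -m jog '[{"hand":-1,"x":0.0025,"y":0,"z":0,"roll":0},{"hand":-1,"x":0.0025,"y":0,"z":0,"roll":0},{"hand":-1,"x":0.0025,"y":0,"z":0,"roll":0}]' >/dev/null
python3 chk.py || exit
python3 -m jog '[{"hand":-1,"x":0.0025,"y":0,"z":0,"roll":0},{"hand":-1,"x":0.0025,"y":0,"z":0,"roll":0},{"hand":-1,"x":0.0025,"y":0,"z":0,"roll":0}]' >/dev/null
python3 chk.py
```

```text
t 9.87 p [510.5  76.5 196.7] yaw_y -9.83 zaxis [ 0.e+00  1.e-04 -1.e+00] F [ 0.65 -0.26 -1.24] M [-0.046  0.04   0.055] op 0.232 g 39.2
along -2.0 Fa -0.14 Fz -1.24False
```

```bash
sed -i 's/sys.exit(\(.*\))$/sys.exit(int(\1))/' chk.py
python3 -m jog '[{"hand":-1,"x":0.0025,"y":0,"z":0,"roll":0},{"hand":-1,"x":0.0025,"y":0,"z":0,"roll":0},{"hand":-1,"x":0.0025,"y":0,"z":0,"roll":0}]' >/dev/null
python3 chk.py || exit
python3 -m jog '[{"hand":-1,"x":0.0025,"y":0,"z":0,"roll":0},{"hand":-1,"x":0.0025,"y":0,"z":0,"roll":0},{"hand":-1,"x":0.0025,"y":0,"z":0,"roll":0}]' >/dev/null
python3 chk.py || exit
python3 -m jog '[{"hand":-1,"x":0.0025,"y":0,"z":0,"roll":0},{"hand":-1,"x":0.0025,"y":0,"z":0,"roll":0},{"hand":-1,"x":0.0025,"y":0,"z":0,"roll":0}]' >/dev/null
python3 chk.py || exit
python3 -m jog '[{"hand":-1,"x":0.0025,"y":0,"z":0,"roll":0},{"hand":-1,"x":0.0025,"y":0,"z":0,"roll":0},{"hand":-1,"x":0.0025,"y":0,"z":0,"roll":0}]' >/dev/null
python3 chk.py || exit
python3 -m jog '[{"hand":-1,"x":0.0025,"y":0,"z":0,"roll":0},{"hand":-1,"x":0.0025,"y":0,"z":0,"roll":0},{"hand":-1,"x":0.0025,"y":0,"z":0,"roll":0}]' >/dev/null
python3 chk.py || exit
python3 -m jog '[{"hand":-1,"x":0.0025,"y":0,"z":0,"roll":0},{"hand":-1,"x":0.0025,"y":0,"z":0,"roll":0},{"hand":-1,"x":0.0025,"y":0,"z":0,"roll":0}]' >/dev/null
python3 chk.py
```

```text
t 10.12 p [510.5  76.9 196.7] yaw_y -9.83 zaxis [-0.e+00 -1.e-04 -1.e+00] F [-0.52 -0.49 -1.94] M [-0.001 -0.002  0.016] op 0.233 g 39.2
along -1.59 Fa -0.57 Fz -1.94
t 10.37 p [510.6  77.4 196.7] yaw_y -9.83 zaxis [ 0. -0. -1.] F [-0.96  0.2  -1.22] M [-0.042  0.024 -0.011] op 0.224 g 39.2
along -1.09 Fa 0.03 Fz -1.22
t 10.62 p [510.7  77.9 196.7] yaw_y -9.83 zaxis [ 0.  0. -1.] F [-0.12  0.35 -1.58] M [-0.059  0.04   0.028] op 0.23 g 39.2
along -0.58 Fa 0.33 Fz -1.58
t 10.87 p [510.8  78.4 196.7] yaw_y -9.83 zaxis [ 0. -0. -1.] F [ 0.45 -0.07 -1.24] M [-0.022 -0.025 -0.089] op 0.231 g 39.2
along -0.1 Fa 0.0 Fz -1.24
t 11.12 p [510.9  78.8 196.7] yaw_y -9.83 zaxis [-0.e+00 -2.e-04 -1.e+00] F [ 0.36 -0.72 -1.36] M [-0.083  0.01   0.021] op 0.225 g 39.2
along 0.33 Fa -0.64 Fz -1.36
t 11.37 p [510.9  78.8 196.7] yaw_y -9.83 zaxis [-4.0e-04 -1.2e-03 -1.0e+00] F [-0.91 -4.12 -0.45] M [-0.435  0.142  0.027] op 0.23 g 39.2
along 0.35 Fa -4.21 Fz -0.45
```

End face found at along +0.35, with stiffness of roughly 8 N/mm. I'll back off 1 mm and feel for the top.

```bash

python3 -m jog '[{"hand":-1,"x":-0.005,"y":0,"z":0,"roll":0},{"hand":-1,"x":-0.005,"y":0,"z":0,"roll":0},{"hand":-1,"x":-0.005,"y":0,"z":0.008,"roll":0},{"hand":-1,"x":-0.005,"y":0,"z":0.016,"roll":0},{"hand":-1,"x":-0.005,"y":0,"z":0.02,"roll":0},{"hand":-1,"x":-0.005,"y":0,"z":0.024,"roll":0},{"hand":-1,"x":-0.005,"y":0,"z":0.024,"roll":0},{"hand":-1,"x":-0.005,"y":0,"z":0.024,"roll":0}]' >/dev/null
python3 chk.py || exit
python3 -m jog '[{"hand":-1,"x":0,"y":0,"z":0.0025,"roll":0},{"hand":-1,"x":0,"y":0,"z":0.0025,"roll":0},{"hand":-1,"x":0,"y":0,"z":0.0025,"roll":0}]' >/dev/null
python3 chk.py || exit
python3 -m jog '[{"hand":-1,"x":0,"y":0,"z":0.0025,"roll":0},{"hand":-1,"x":0,"y":0,"z":0.0025,"roll":0},{"hand":-1,"x":0,"y":0,"z":0.0025,"roll":0}]' >/dev/null
python3 chk.py || exit
python3 -m jog '[{"hand":-1,"x":0,"y":0,"z":0.0025,"roll":0},{"hand":-1,"x":0,"y":0,"z":0.0025,"roll":0},{"hand":-1,"x":0,"y":0,"z":0.0025,"roll":0}]' >/dev/null
python3 chk.py || exit
python3 -m jog '[{"hand":-1,"x":0,"y":0,"z":0.0025,"roll":0},{"hand":-1,"x":0,"y":0,"z":0.0025,"roll":0},{"hand":-1,"x":0,"y":0,"z":0.0025,"roll":0}]' >/dev/null
python3 chk.py || exit
python3 -m jog '[{"hand":-1,"x":0,"y":0,"z":0.0025,"roll":0},{"hand":-1,"x":0,"y":0,"z":0.0025,"roll":0},{"hand":-1,"x":0,"y":0,"z":0.0025,"roll":0}]' >/dev/null
python3 chk.py || exit
python3 -m jog '[{"hand":-1,"x":0,"y":0,"z":0.0025,"roll":0},{"hand":-1,"x":0,"y":0,"z":0.0025,"roll":0},{"hand":-1,"x":0,"y":0,"z":0.0025,"roll":0}]' >/dev/null
python3 chk.py || exit
python3 -m jog '[{"hand":-1,"x":0,"y":0,"z":0.0025,"roll":0},{"hand":-1,"x":0,"y":0,"z":0.0025,"roll":0},{"hand":-1,"x":0,"y":0,"z":0.0025,"roll":0}]' >/dev/null
python3 chk.py || exit
```

```text
t 12.03 p [510.7  78.4 191.8] yaw_y -9.83 zaxis [-2.e-04  1.e-04 -1.e+00] F [ 1.15 -0.22 -0.69] M [-0.027  0.005 -0.062] op 0.227 g 39.2
along -0.05 Fa -0.02 Fz -0.69
t 12.28 p [510.8  78.4 191.4] yaw_y -9.83 zaxis [ 1.e-04  0.e+00 -1.e+00] F [ 0.31  0.3  -1.73] M [-0.031 -0.022  0.003] op 0.226 g 39.2
along -0.09 Fa 0.35 Fz -1.73
t 12.53 p [510.8  78.4 190.9] yaw_y -9.83 zaxis [ 0. -0. -1.] F [-0.37 -0.52 -1.46] M [-0.002  0.061 -0.037] op 0.225 g 39.2
along -0.1 Fa -0.58 Fz -1.46
t 12.78 p [510.7  78.4 190.4] yaw_y -9.83 zaxis [-1.e-04 -0.e+00 -1.e+00] F [ 0.53 -1.08 -1.21] M [-0.026 -0.034 -0.072] op 0.233 g 39.2
along -0.1 Fa -0.98 Fz -1.21
t 13.03 p [510.8  78.4 189.8] yaw_y -9.83 zaxis [-1.e-04  0.e+00 -1.e+00] F [-0.7   0.32 -0.23] M [-0.036  0.04   0.002] op 0.229 g 39.2
along -0.11 Fa 0.2 Fz -0.23
t 13.28 p [510.9  78.4 189.7] yaw_y -9.83 zaxis [ 3.e-04 -0.e+00 -1.e+00] F [ 0.1  -1.2   0.85] M [-0.007  0.078  0.016] op 0.235 g 39.4
along -0.07 Fa -1.16 Fz 0.85
t 13.53 p [510.9  78.4 189.6] yaw_y -9.82 zaxis [ 3.e-04  0.e+00 -1.e+00] F [-2.88 -0.99  4.26] M [0.128 0.389 0.072] op 0.232 g 39.9
along -0.05 Fa -1.46 Fz 4.26
```

```bash

python3 -m jog '[{"hand":-1,"x":0,"y":0,"z":-0.0025,"roll":0},{"hand":-1,"x":0.0025,"y":0,"z":-0.0025,"roll":0},{"hand":-1,"x":0.005,"y":0,"z":-0.0025,"roll":0},{"hand":-1,"x":0.005,"y":0,"z":-0.0025,"roll":0},{"hand":-1,"x":0.005,"y":0,"z":-0.0025,"roll":0}]' 25 >/dev/null
python3 -c "from s import *"
python3 -m jog '[{"hand":-1,"x":0.0025,"y":0,"z":0,"roll":0},{"hand":-1,"x":0.0025,"y":0,"z":0,"roll":0},{"hand":-1,"x":0.0025,"y":0,"z":0,"roll":0}]' >/dev/null
python3 -c "from s import *"
```

```text
t 13.95 p [511.2  78.7 189.7] yaw_y -9.83 zaxis [ 5.0e-04 -1.4e-03 -1.0e+00] F [-2.18 -4.06  3.75] M [-0.439  0.267  0.003] op 0.229 g 40.0
along 0.29 Fa -4.37 Fz 3.75
t 14.2 p [511.2  78.7 189.7] yaw_y -9.83 zaxis [ 1.0e-04 -2.4e-03 -1.0e+00] F [-2.93 -5.8   5.74] M [-0.587  0.354  0.061] op 0.225 g 40.1
along 0.28 Fa -6.21 Fz 5.74
```

```bash
python3 - <<'E'
from s import *
ims=[];ds=[]
for i in range(8):
    a,dd=grab('scene'); ims.append(a.astype(float)); ds.append(dd)
im=np.mean(ims,0); z=np.load('scene.npz'); np.savez('avg.npz',im=im,d=np.mean(ds,0),K=z['K'],T=z['T'])
c=cv2.resize(im[150:250,340:440].astype(np.uint8),(600,600),interpolation=cv2.INTER_CUBIC)
cv2.imwrite('pics/seat1.png',c[:,:,::-1])
D=np.array([.171,.985,0]);N=np.array([.985,-.171,0]);p0=np.array([.5153,.1026,.2148])
for nm,q,h in(('blade top',.002,.03),('blade bot',.002,0),('blk edge',.0225,0)):
    print(nm,[(s,proj('scene',p0+D*s/1e3+N*q+[0,0,h])[0].round(1).tolist()) for s in (5,60,115)])
E
```

```text
t 14.2 p [511.2  78.7 189.7] yaw_y -9.83 zaxis [ 1.0e-04 -2.4e-03 -1.0e+00] F [-2.93 -5.8   5.74] M [-0.587  0.354  0.061] op 0.225 g 40.1
along 0.28 Fa -6.21 Fz 5.74
blade top [(5, [375.0, 195.3]), (60, [393.0, 204.0]), (115, [411.6, 213.1])]
blade bot [(5, [373.7, 201.4]), (60, [391.2, 210.0]), (115, [409.4, 218.9])]
blk edge [(5, [370.3, 206.5]), (60, [388.0, 215.3]), (115, [406.2, 224.4])]
```

View pics/seat1.png

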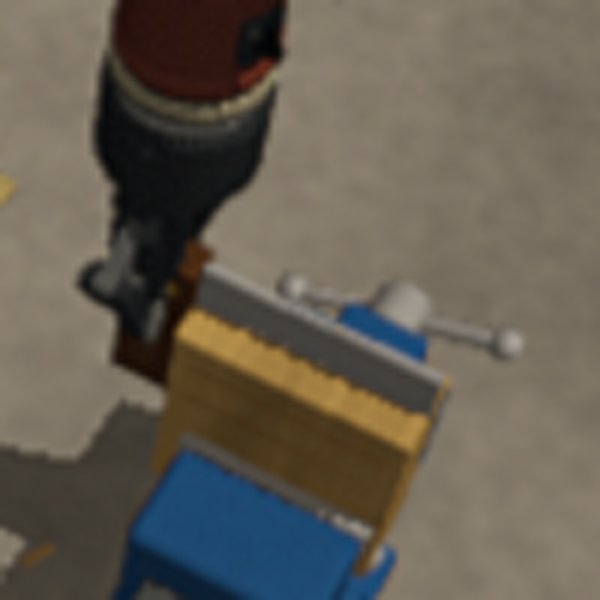

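The averaged crop shows the stock tight on the block's end (190,320) and the blade lying along the top from (200,290) to (440,400). I'll check the tilt at subpixel level.

```bash
cat > tilt.py <<'E'
from h import *
def run():
    z=np.load('avg.npz'); im=z['im'].astype(np.float32); ch=im[...,0]-im[...,2]
    D=np.array([.171,.985,0]);N=np.array([.985,-.171,0]);p0=np.array([.5153,.1026,.2148])
    for nm,q,h,r in(('blade bottom',.002,0,3.),('block back->front edge',.0225,0,3.)):
        S=np.arange(12,104,2.); R=[]
        for s in S:
            P=p0+D*s/1e3+N*q+[0,0,h]; c=proj('scene',P)[0]; up=proj('scene',P+[0,0,.01])[0]; v=(up-c)/np.linalg.norm(up-c); mmpp=10/np.linalg.norm(up-c)
            t=np.arange(-r,r+.01,.1); pts=(c+t[:,None]*v).astype(np.float32)
            f=ch if q<.01 else im.sum(2)
            pr=cv2.remap(f,pts[:,0].reshape(1,-1),pts[:,1].reshape(1,-1),cv2.INTER_CUBIC)[0]
            g=np.abs(np.gradient(cv2.GaussianBlur(pr.reshape(1,-1),(0,0),3)[0])); R.append((g*t).sum()/g.sum()*mmpp)
        R=np.array(R); k=np.polyfit(S,R,1); e=R-np.polyval(k,S); ok=abs(e)<2*e.std(); k,cov=np.polyfit(S[ok],R[ok],1,cov=True); print(nm,'slope deg',np.rad2deg(k[0]).round(3),'+-',np.rad2deg(np.sqrt(cov[0,0])).round(3),'off mm',k[1].round(2))
if __name__=='__main__': run()
E
python3 tilt.py; python3 - <<'E'
from s import *
E
```

```text
blade bottom slope deg -0.067 +- 0.163 off mm 0.05
block back->front edge slope deg 0.535 +- 0.087 off mm 0.46
t 14.6 p [511.2  78.7 189.7] yaw_y -9.83 zaxis [ 1.0e-04 -2.3e-03 -1.0e+00] F [-3.66 -5.59  4.62] M [-0.636  0.378  0.01 ] op 0.231 g 40.1
along 0.29 Fa -6.13 Fz 4.62
```

```bash

python3 -m jog '[{"hand":-1,"x":0.0025,"y":0,"z":0,"roll":0},{"hand":-1,"x":0.0025,"y":0,"z":0,"roll":0},{"hand":-1,"x":0.0025,"y":0,"z":0,"roll":0}]' >/dev/null
cat > avg.py <<'E'
from h import *
F=[];ims=[];p=[];Z=[]
for i in range(8):
    a,dd=grab('scene'); ims.append(a.astype(float)); o=env.get_obs(); F.append(np.r_[o['contact_force'],o['moment']]); p.append(o['ee_pos']); Z.append(o['orientation'][:,2])
F=np.mean(F,0); z=np.load('scene.npz'); np.savez('avg.npz',im=np.mean(ims,0),K=z['K'],T=z['T'])
print(round(o['t'],2),'F',F[:3].round(2),'M',F[3:].round(3),(np.mean(p,0)*1e3).round(2),np.mean(Z,0).round(4),o['grasp_force'])
import tilt; tilt.run()
E
python3 avg.py
python3 -m jog '[{"hand":-1,"x":0.0025,"y":0,"z":0,"roll":0},{"hand":-1,"x":0.0025,"y":0,"z":0,"roll":0},{"hand":-1,"x":0.0025,"y":0,"z":0,"roll":0}]' >/dev/null
python3 avg.py
python3 -m jog '[{"hand":-1,"x":0,"y":0,"z":0.0025,"roll":0},{"hand":-1,"x":0,"y":0,"z":0.0025,"roll":0},{"hand":-1,"x":0,"y":0,"z":0.0025,"roll":0}]' >/dev/null
python3 avg.py
```

```text
15.25 F [-3.03 -7.15  5.58] M [-0.763  0.407  0.096] [511.17  78.68 189.71] [-2.0e-04 -3.3e-03 -1.0e+00] 40.105977058410645
blade bottom slope deg -0.067 +- 0.164 off mm 0.09
block back->front edge slope deg 0.546 +- 0.101 off mm 0.46
15.9 F [-3.52 -8.63  6.04] M [-0.937  0.435  0.075] [511.17  78.66 189.72] [-5.0e-04 -4.3e-03 -1.0e+00] 40.16435623168945
blade bottom slope deg -0.082 +- 0.168 off mm 0.08
block back->front edge slope deg 0.517 +- 0.099 off mm 0.46
16.55 F [-4.37 -9.05  8.07] M [-0.925  0.617  0.068] [511.17  78.66 189.71] [-5.0e-04 -4.3e-03 -1.0e+00] 40.4827094078064
blade bottom slope deg -0.132 +- 0.163 off mm 0.11
block back->front edge slope deg 0.526 +- 0.095 off mm 0.47
```

The force and moment readings put both contact resultants at the inner corner. That is only possible when the square is flush, because a nose-up or nose-down tilt would shift one of them by 65–110 mm. I'll ease the push slightly and hold steady.

```bash

python3 -m jog '[{"hand":-1,"x":-0.0015,"y":0,"z":0,"roll":0},{"hand":-1,"x":-0.0015,"y":0,"z":0,"roll":0},{"hand":-1,"x":-0.0015,"y":0,"z":0,"roll":0},{"hand":-1,"x":-0.0015,"y":0,"z":0,"roll":0},{"hand":-1,"x":-0.0015,"y":0,"z":0,"roll":0},{"hand":-1,"x":-0.0015,"y":0,"z":0,"roll":0},{"hand":-1,"x":-0.0015,"y":0,"z":0,"roll":0},{"hand":-1,"x":-0.0015,"y":0,"z":0,"roll":0},{"hand":-1,"x":-0.0015,"y":0,"z":0,"roll":0},{"hand":-1,"x":-0.0015,"y":0,"z":0,"roll":0},{"hand":-1,"x":-0.0015,"y":0,"z":0,"roll":0},{"hand":-1,"x":-0.0015,"y":0,"z":0,"roll":0}]' 
python3 -m jog '[{"hand":-1,"x":0,"y":0,"z":0,"roll":0},{"hand":-1,"x":0,"y":0,"z":0,"roll":0},{"hand":-1,"x":0,"y":0,"z":0,"roll":0},{"hand":-1,"x":0,"y":0,"z":0,"roll":0},{"hand":-1,"x":0,"y":0,"z":0,"roll":0},{"hand":-1,"x":0,"y":0,"z":0,"roll":0},{"hand":-1,"x":0,"y":0,"z":0,"roll":0},{"hand":-1,"x":0,"y":0,"z":0,"roll":0},{"hand":-1,"x":0,"y":0,"z":0,"roll":0},{"hand":-1,"x":0,"y":0,"z":0,"roll":0},{"hand":-1,"x":0,"y":0,"z":0,"roll":0},{"hand":-1,"x":0,"y":0,"z":0,"roll":0}]' >/dev/null
python3 avg.py
```

```text
t: 17.55
ee_pos: [0.5112, 0.0787, 0.1897]
orientation: [[0.171, 0.985, -0.0], [0.985, -0.171, -0.004], [-0.004, 0.0, -1.0]]
contact_force: [-4.6, -8.4, 7.9]
opening: 0.232
grasp_force: 40.4
18.95 F [-4.27 -7.94  7.55] M [-0.829  0.594  0.078] [511.18  78.67 189.71] [-3.0e-04 -3.7e-03 -1.0e+00] 40.378535985946655
blade bottom slope deg -0.107 +- 0.16 off mm 0.11
block back->front edge slope deg 0.525 +- 0.095 off mm 0.49
```

I'll also do a lighter hold, to cut the tool's elastic tilt.

```bash

python3 -m jog '[{"hand":-1,"x":-0.0025,"y":0,"z":-0.001,"roll":0},{"hand":-1,"x":-0.005,"y":0,"z":-0.0015,"roll":0},{"hand":-1,"x":-0.005,"y":0,"z":-0.0015,"roll":0},{"hand":-1,"x":-0.005,"y":0,"z":-0.0015,"roll":0}]' >/dev/null
python3 avg.py
python3 -m jog '[{"hand":-1,"x":0,"y":0,"z":0,"roll":0},{"hand":-1,"x":0,"y":0,"z":0,"roll":0},{"hand":-1,"x":0,"y":0,"z":0,"roll":0},{"hand":-1,"x":0,"y":0,"z":0,"roll":0},{"hand":-1,"x":0,"y":0,"z":0,"roll":0},{"hand":-1,"x":0,"y":0,"z":0,"roll":0},{"hand":-1,"x":0,"y":0,"z":0,"roll":0},{"hand":-1,"x":0,"y":0,"z":0,"roll":0},{"hand":-1,"x":0,"y":0,"z":0,"roll":0},{"hand":-1,"x":0,"y":0,"z":0,"roll":0},{"hand":-1,"x":0,"y":0,"z":0,"roll":0},{"hand":-1,"x":0,"y":0,"z":0,"roll":0}]' >/dev/null
python3 -m jog '[{"hand":-1,"x":0,"y":0,"z":0,"roll":0},{"hand":-1,"x":0,"y":0,"z":0,"roll":0},{"hand":-1,"x":0,"y":0,"z":0,"roll":0},{"hand":-1,"x":0,"y":0,"z":0,"roll":0},{"hand":-1,"x":0,"y":0,"z":0,"roll":0},{"hand":-1,"x":0,"y":0,"z":0,"roll":0},{"hand":-1,"x":0,"y":0,"z":0,"roll":0},{"hand":-1,"x":0,"y":0,"z":0,"roll":0},{"hand":-1,"x":0,"y":0,"z":0,"roll":0},{"hand":-1,"x":0,"y":0,"z":0,"roll":0}]' >/dev/null
python3 avg.py
```

```text
19.68 F [-2.9  -4.62  5.87] M [-0.575  0.417  0.076] [511.18  78.7  189.72] [ 3.0e-04 -1.7e-03 -1.0e+00] 40.10529577732086
blade bottom slope deg -0.088 +- 0.167 off mm 0.08
block back->front edge slope deg 0.5 +- 0.093 off mm 0.49
21.92 F [-2.72 -4.77  5.83] M [-0.553  0.404  0.09 ] [511.18  78.69 189.71] [ 3.0e-04 -1.7e-03 -1.0e+00] 40.10658144950867
blade bottom slope deg -0.074 +- 0.156 off mm 0.05
block back->front edge slope deg 0.413 +- 0.093 off mm 0.55
```

Held 2.2 s steady at about 5 N on each face. Now I'll retract and go back to the rest.

```bash

python3 -m jog '[{"hand":-1,"x":-0.002,"y":0,"z":-0.004,"roll":0},{"hand":-1,"x":-0.01,"y":0,"z":-0.01,"roll":0},{"hand":-1,"x":-0.03,"y":0,"z":-0.02,"roll":0},{"hand":-1,"x":-0.06,"y":0,"z":-0.04,"roll":0},{"hand":-1,"x":-0.07,"y":0,"z":-0.08,"roll":0},{"hand":-1,"x":-0.07,"y":0,"z":-0.14,"roll":0},{"hand":-1,"x":-0.07,"y":0,"z":-0.2,"roll":0},{"hand":-1,"x":-0.07,"y":0,"z":-0.2,"roll":0},{"hand":-1,"x":-0.07,"y":0,"z":-0.2,"roll":0}]'
python3 -c "
from s import *
to([540,-316.4,225],-10.19)"
```

```text
t: 22.67
ee_pos: [0.5099, 0.0659, 0.2313]
orientation: [[0.171, 0.985, 0.004], [0.985, -0.171, 0.0], [0.001, 0.004, -1.0]]
contact_force: [-0.4, -0.5, -1.7]
opening: 0.228
grasp_force: 39.2
t 22.67 p [509.9  65.9 231.3] yaw_y -9.83 zaxis [ 4.2e-03  2.0e-04 -1.0e+00] F [-0.42 -0.54 -1.68] M [-0.071 -0.005  0.007] op 0.228 g 39.2
along -12.55 Fa -0.61 Fz -1.68
rows [-1.8577  0.4741  0.0321] roll 0.0041
```

```bash

python3 -m jog '[{"hand":-1,"x":-0.03,"y":0,"z":0,"roll":0},{"hand":-1,"x":-0.1,"y":0.02,"z":0,"roll":0},{"hand":-1,"x":-0.2,"y":0.05,"z":0,"roll":0},{"hand":-1,"x":-0.3,"y":0.08,"z":0,"roll":0},{"hand":-1,"x":-0.4,"y":0.11,"z":0,"roll":0},{"hand":-1,"x":-0.5,"y":0.14,"z":0,"roll":0},{"hand":-1,"x":-0.6,"y":0.17,"z":0,"roll":0},{"hand":-1,"x":-0.7,"y":0.2,"z":0,"roll":0},{"hand":-1,"x":-0.8,"y":0.22,"z":0,"roll":0},{"hand":-1,"x":-0.88,"y":0.23,"z":0,"roll":0},{"hand":-1,"x":-0.93,"y":0.237,"z":0,"roll":0},{"hand":-1,"x":-0.93,"y":0.237,"z":0,"roll":0}]'
python3 -m jog '[{"hand":-1,"x":-0.03,"y":0,"z":0,"roll":0},{"hand":-1,"x":-0.1,"y":0.02,"z":0,"roll":0},{"hand":-1,"x":-0.2,"y":0.05,"z":0,"roll":0},{"hand":-1,"x":-0.3,"y":0.08,"z":0,"roll":0},{"hand":-1,"x":-0.4,"y":0.11,"z":0,"roll":0},{"hand":-1,"x":-0.5,"y":0.14,"z":0,"roll":0},{"hand":-1,"x":-0.6,"y":0.17,"z":0,"roll":0},{"hand":-1,"x":-0.7,"y":0.2,"z":0,"roll":0.004},{"hand":-1,"x":-0.8,"y":0.22,"z":0,"roll":0.004},{"hand":-1,"x":-0.88,"y":0.23,"z":0,"roll":0.004},{"hand":-1,"x":-0.928,"y":0.237,"z":0,"roll":0.004},{"hand":-1,"x":-0.928,"y":0.237,"z":0,"roll":0.004}]' >/dev/null
python3 -m jog '[{"hand":-1,"x":0,"y":0,"z":0,"roll":0},{"hand":-1,"x":0,"y":0,"z":0,"roll":0},{"hand":-1,"x":0,"y":0,"z":0,"roll":0},{"hand":-1,"x":0,"y":0,"z":0,"roll":0}]' >/dev/null
python3 - <<'E'
from s import *
to([540,-316.4,90],-10.19)
a,_=grab('scene'); grab('top')
cv2.imwrite('pics/back1.png',cv2.resize(a[110:260,200:320],(480,600),interpolation=cv2.INTER_CUBIC)[:,:,::-1])
im,W=world('scene');L=W*1000
m=(abs(L[...,0]-556)<25)&(L[...,1]>-280)&(L[...,1]<-175)&(L[...,2]>225)&(L[...,2]<300); print(m.sum(),np.polyfit(L[...,1][m],L[...,0][m],1).round(3),np.polyfit(L[...,1][m],L[...,2][m],1).round(3),L[m].mean(0).round(1),np.percentile(L[...,2][m],[2,98]))
E
```

```text
t: 23.67
ee_pos: [0.523, -0.1274, 0.2285]
orientation: [[0.173, 0.985, -0.001], [0.985, -0.173, -0.0], [-0.001, -0.001, -1.0]]
contact_force: [0.3, 0.6, -2.1]
opening: 0.231
grasp_force: 39.2
t 25.0 p [ 538.7 -315.5  229.3] yaw_y -10.12 zaxis [-0.e+00  3.e-04 -1.e+00] F [-0.38 -0.75 -1.14] M [-0.034 -0.008  0.017] op 0.23 g 39.2
along -383.32 Fa -0.81 Fz -1.14
rows [-0.0033  0.0073  0.6963] roll 0.0008
220 [1.77000e-01 5.95482e+02] [-1.000e-02  2.706e+02] [ 555.4 -227.   273. ] [255.41345108 286.71607768]
```

View pics/back1.png

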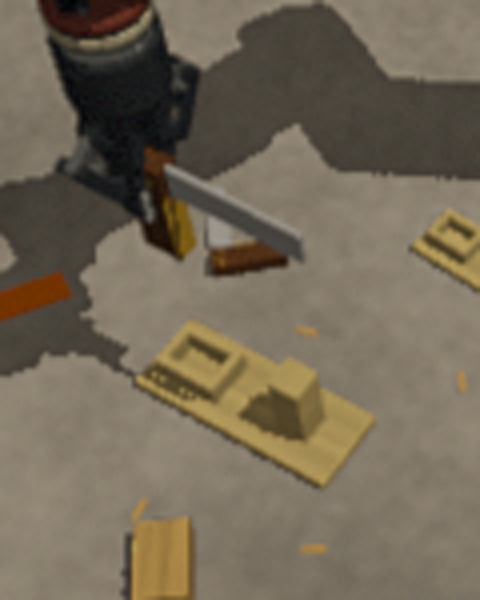

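The square hangs level above its empty pocket (205,355), with the blade along the rest towards the post (300,400). I'll lower it.

```bash

python3 -m jog '[{"hand":-1,"x":-0.003,"y":0.007,"z":0.05,"roll":0},{"hand":-1,"x":-0.003,"y":0.007,"z":0.15,"roll":0},{"hand":-1,"x":-0.003,"y":0.007,"z":0.25,"roll":0},{"hand":-1,"x":-0.003,"y":0.007,"z":0.35,"roll":0},{"hand":-1,"x":-0.003,"y":0.007,"z":0.45,"roll":0},{"hand":-1,"x":-0.003,"y":0.007,"z":0.55,"roll":0},{"hand":-1,"x":-0.003,"y":0.007,"z":0.64,"roll":0},{"hand":-1,"x":-0.003,"y":0.007,"z":0.69,"roll":0},{"hand":-1,"x":-0.003,"y":0.007,"z":0.69,"roll":0},{"hand":-1,"x":-0.003,"y":0.007,"z":0.69,"roll":0},{"hand":-1,"x":-0.003,"y":0.007,"z":0.69,"roll":0}]' >/dev/null
python3 -c "
from s import *
to([540,-316.4,59],-10.19)"
```

```text
t 26.02 p [ 540.7 -318.    92.4] yaw_y -10.19 zaxis [ 0.0018 -0.0013 -1.    ] F [-0.26 -0.7  -0.58] M [-0.031  0.038  0.016] op 0.229 g 39.2
along -385.39 Fa -0.73 Fz -0.58
rows [ 0.0074 -0.0054  0.167 ] roll 0.0
```

```bash

python3 -m jog '[{"hand":-1,"x":0.004,"y":-0.003,"z":0.03,"roll":0},{"hand":-1,"x":0.004,"y":-0.003,"z":0.06,"roll":0},{"hand":-1,"x":0.004,"y":-0.003,"z":0.09,"roll":0},{"hand":-1,"x":0.004,"y":-0.003,"z":0.12,"roll":0},{"hand":-1,"x":0.004,"y":-0.003,"z":0.14,"roll":0},{"hand":-1,"x":0.004,"y":-0.003,"z":0.15,"roll":0},{"hand":-1,"x":0.004,"y":-0.003,"z":0.15,"roll":0},{"hand":-1,"x":0.004,"y":-0.003,"z":0.15,"roll":0},{"hand":-1,"x":0.004,"y":-0.003,"z":0.15,"roll":0}]' >/dev/null
python3 chk.py || exit
python3 -m jog '[{"hand":-1,"x":0,"y":0,"z":0.005,"roll":0},{"hand":-1,"x":0,"y":0,"z":0.005,"roll":0},{"hand":-1,"x":0,"y":0,"z":0.005,"roll":0}]' >/dev/null
python3 chk.py || exit
python3 -m jog '[{"hand":-1,"x":0,"y":0,"z":0.005,"roll":0},{"hand":-1,"x":0,"y":0,"z":0.005,"roll":0},{"hand":-1,"x":0,"y":0,"z":0.005,"roll":0}]' >/dev/null
python3 chk.py || exit
python3 -m jog '[{"hand":-1,"x":0,"y":0,"z":0.005,"roll":0},{"hand":-1,"x":0,"y":0,"z":0.005,"roll":0},{"hand":-1,"x":0,"y":0,"z":0.005,"roll":0}]' >/dev/null
python3 chk.py || exit
python3 -m jog '[{"hand":-1,"x":0,"y":0,"z":0.0025,"roll":0},{"hand":-1,"x":0,"y":0,"z":0.005,"roll":0},{"hand":-1,"x":0,"y":0,"z":0.005,"roll":0}]' >/dev/null
python3 chk.py || exit
python3 -m jog '[{"hand":-1,"x":0,"y":0,"z":0.0025,"roll":0},{"hand":-1,"x":0,"y":0,"z":0.005,"roll":0},{"hand":-1,"x":0,"y":0,"z":0.005,"roll":0}]' >/dev/null
python3 chk.py || exit
```

```text
t 26.77 p [ 539.6 -316.7   61.5] yaw_y -10.19 zaxis [ 4.e-04 -4.e-04 -1.e+00] F [ 0.38 -0.28 -0.97] M [-0.047  0.024 -0.028] op 0.23 g 39.2
along -384.35 Fa -0.21 Fz -0.97
t 27.02 p [ 539.5 -316.6   60.4] yaw_y -10.19 zaxis [ 3.e-04 -2.e-04 -1.e+00] F [ 0.02 -0.43 -1.28] M [-0.036  0.016  0.016] op 0.232 g 39.2
along -384.23 Fa -0.43 Fz -1.28
t 27.27 p [ 539.3 -316.5   59.1] yaw_y -10.19 zaxis [-1.e-04  1.e-04 -1.e+00] F [-1.62 -0.63 -1.39] M [-0.074 -0.039 -0.065] op 0.231 g 39.2
along -384.15 Fa -0.9 Fz -1.39
t 27.52 p [ 539.3 -316.5   58.1] yaw_y -10.19 zaxis [-1.e-04  1.e-04 -1.e+00] F [ 0.26 -0.34 -1.12] M [-0.028 -0.011 -0.034] op 0.232 g 39.2
along -384.14 Fa -0.29 Fz -1.12
t 27.77 p [ 539.3 -316.5   57.1] yaw_y -10.19 zaxis [-2.e-04  1.e-04 -1.e+00] F [-0.32  0.41 -1.75] M [-0.046 -0.011 -0.014] op 0.233 g 39.2
along -384.12 Fa 0.35 Fz -1.75
t 28.02 p [ 539.5 -316.6   56.5] yaw_y -10.19 zaxis [ 1.e-04 -1.e-04 -1.e+00] F [-0.69  1.14  0.05] M [0.018 0.045 0.034] op 0.23 g 39.3
along -384.26 Fa 1.0 Fz 0.05
```

```bash

python3 -m jog '[{"hand":-1,"x":0,"y":0,"z":0.002,"roll":0},{"hand":-1,"x":0,"y":0,"z":0.002,"roll":0},{"hand":-0.4,"x":0,"y":0,"z":0.002,"roll":0},{"hand":-0.3,"x":0,"y":0,"z":0.002,"roll":0},{"hand":-0.1,"x":0,"y":0,"z":0.002,"roll":0},{"hand":0.3,"x":0,"y":0,"z":0.002,"roll":0},{"hand":0.6,"x":0,"y":0,"z":0.002,"roll":0},{"hand":0.8,"x":0,"y":0,"z":0.002,"roll":0},{"hand":0.8,"x":0,"y":0,"z":0.002,"roll":0},{"hand":0.8,"x":0,"y":0,"z":0.002,"roll":0}]'
python3 -m jog '[{"hand":0.8,"x":0,"y":0,"z":-0.03,"roll":0},{"hand":0.8,"x":0,"y":0,"z":-0.08,"roll":0},{"hand":0.8,"x":0,"y":0,"z":-0.15,"roll":0},{"hand":0.8,"x":0,"y":0,"z":-0.3,"roll":0},{"hand":0.8,"x":0,"y":0,"z":-0.45,"roll":0},{"hand":0.8,"x":0,"y":0,"z":-0.6,"roll":0},{"hand":0.8,"x":0,"y":0,"z":-0.8,"roll":0},{"hand":0.8,"x":0,"y":0,"z":-1,"roll":0},{"hand":0.8,"x":0,"y":0,"z":-1,"roll":0}]'
python3 -m jog '[{"hand":0.8,"x":-0.2,"y":-0.2,"z":0,"roll":0},{"hand":0.8,"x":-0.4,"y":-0.4,"z":0,"roll":0},{"hand":0.8,"x":-0.6,"y":-0.5,"z":0,"roll":0},{"hand":0.8,"x":-0.6,"y":-0.6,"z":0,"roll":0},{"hand":0.8,"x":-0.6,"y":-0.7,"z":0,"roll":0},{"hand":0.8,"x":-0.6,"y":-0.7,"z":0,"roll":0},{"hand":0.8,"x":-0.6,"y":-0.7,"z":0,"roll":0},{"hand":0.8,"x":-0.6,"y":-0.7,"z":0,"roll":0}]' >/dev/null
python3 - <<'E'
from s import *
a,_=grab('scene'); b,_=grab('top')
cv2.imwrite('pics/end.png',np.hstack([cv2.resize(x,(400,400),interpolation=cv2.INTER_CUBIC) for x in (a[150:260,210:320],b[140:260,340:460])])[:,:,::-1])
im,W=world('top');L=W*1000;x,y,z=L[...,0],L[...,1],L[...,2]
m=(abs(x-552)<50)&(y>-340)&(y<-165)&(z>100)&(z<125);P=L[m]; bl=P[P[:,1]>-285]; print(m.sum(),np.median(P[:,2]).round(1),cv2.minAreaRect(P[:,:2].astype(np.float32)),'stock',P[P[:,1]<-297].mean(0).round(1),'blade',bl.mean(0).round(1),np.polyfit(bl[:,1],bl[:,0],1).round(3),P[:,1].min(),P[:,1].max())
E
```

```text
t: 28.85
ee_pos: [0.5394, -0.3165, 0.0557]
orientation: [[0.177, 0.984, -0.0], [0.984, -0.177, 0.0], [0.0, -0.0, -1.0]]
contact_force: [0.3, -0.2, 0.3]
opening: 0.901
grasp_force: 0.0
t: 29.6
ee_pos: [0.5442, -0.32, 0.2696]
orientation: [[0.177, 0.984, 0.017], [0.984, -0.177, -0.013], [-0.009, 0.019, -1.0]]
contact_force: [1.7, -1.0, 1.6]
opening: 0.899
grasp_force: 0.0
t 30.27 p [ 381.  -410.1  257.2] yaw_y -10.2 zaxis [ 0.002  -0.0017 -1.    ] F [ 0.44  0.08 -0.41] M [ 0.047 -0.019  0.008] op 0.901 g 0.0
along -503.44 Fa 0.16 Fz -0.41
187 110.9 ((551.15380859375, -251.47885131835938), (156.91256713867188, 20.63931655883789), 80.42227935791016) stock [ 540.7 -312.1  111.3] blade [ 555.4 -229.3  110.1] [1.79000e-01 5.96394e+02] -329.42989949779246 -174.18720237414442
```

View pics/end.png

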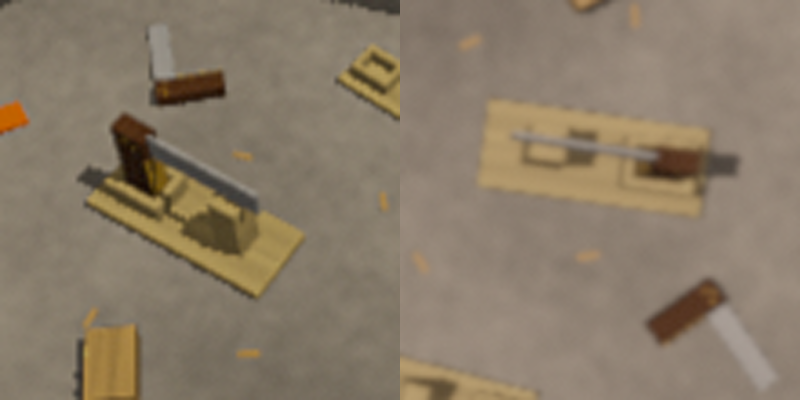

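The square stands in its pocket with the blade on the post: stock at (135,155) left and (680,162) right. Its position matches the start to within a millimetre. Handing in.

```bash
python3 -m jog '[{"hand":0.8,"x":0,"y":0,"z":0,"roll":0},{"hand":0.8,"x":0,"y":0,"z":0,"roll":0},{"hand":0.8,"x":0,"y":0,"z":0,"roll":0},{"hand":0.8,"x":0,"y":0,"z":0,"roll":0}]' >/dev/null; python3 -c "
from station import env
print(env.finish_job())"
```

```text
the job is handed in; nothing more can be done
None
```

I pressed the square home on the block's top and near end at about 5–9 N per face and held it there over 2 s (flush judged from force and moment readings, as the camera couldn't resolve a sub-millimetre gap), stood it back in its rest within about 1 mm of where it began, let go, and handed in at about 31 s.

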